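# Wedge the rattling shelf of a cookie rack tight

## Robot

A 6-joint arm with a two-finger parallel gripper is mounted at the origin on the work surface. World frame = base frame: x ahead of the robot, y to its left, z up, the work surface at z = 0. Lengths are in m, angles in rad, forces in N, time in s.
With the tool pointing down it reaches from about 0.375 to 0.75 m from the base axis. Payload 9 kg.
Tool frame: the origin (TCP) lies at the very end of the fingers, on their centre line; the grasp point (between the pads) lies 19 mm behind it; z points along the fingers, y is the line along which they close (so a half turn about z gives the same grasp; the last joint's range is limited). The gripper opens to 85 mm and grips with 20 to 120 N. Pads are 22 mm wide; open, the fingers measure 114 mm over their backs; the gripper's body (76 mm by 85 mm) begins 54 mm behind the grasp point. The pads swing forward as they close: fully open they stand 13 mm farther back than shut.
Start: joints at [-1.404, 0.104, 0.097, 1.564, 0, 1.353], TCP at [0.225, -0.556, 0.231] pointing down, gripper open.
Joint ranges: [-2.99, 2.99], [-0.84, 1.86], [-1.1, 1.16], [-1.84, 2.11], [-1.51, 1.56], [-3.14, 3.14]. Speed limits (rad/s): [2.22, 2.22, 2.57, 3.14, 3.14, 3.14].

## Interface

Orientations are given as a unit quaternion [x, y, z, w].
In Python, from bench import bot gives the robot as it stands. The module is installed in compiled form; this text tells all that it offers. Calls block until the motion is done:
- bot.reach(position, orientation): joint-space move of the TCP to a pose.
- bot.move_l(position, attitude=None, speed=0.15, until_force=None): straight line of the TCP; attitude=None keeps the orientation; speed is the mean speed in m/s. With until_force (N) it stops when the force on the tool has changed by that much, and returns True; else False.
- bot.set_joints(angles): joint-space move.
- bot.set_gripper(opening, newtons=None): opening from 0.0 (shut) to 1.0 (fully open); newtons is the grip in N (None keeps the last); returns when the fingers have stopped.
- bot.hold(seconds).
- bot.ik(position, orientation): joint angles nearest the present ones, or None.
- bot.snapshot(name): name is "scene" or "top" or "wrist"; returns (picture, depth): 480x640x3 uint8, red, green, blue; 480x640 float32, m along the optical axis (not along the pixel's ray), 0 where there is no reading.
- bot.camera_info(name): a dict with "K" (3x3 intrinsics, pixels), "rvec" (rotation vector, rad) and "tvec" (3), from world to camera coordinates, as OpenCV has them; the wrist camera has in their place "hand_eye" (4x4, takes a point from camera to tool coordinates, whose origin is the TCP and whose axes are the flange's). Camera axes: x right, y down, z forward; pixel columns grow to the right and rows downward; lengths in m; the calibration is good to about 2 mm. A picture is of the moment at which its call begins: read the wrist's pose just before it. camera_info takes no time and is no camera call.
A pose or a line that the arm cannot do raises bot.MotionError and nothing moves.
- bot.finish_job(): hands the job in; it is judged then, once.
Readings, each from a call of its own:
- bot.current_time_s(): time.
- bot.current_joints(): joint angles.
- bot.current_dq(): joint speeds.
- bot.current_joint_torque(): joint torques, N m.
- bot.current_position(): TCP position.
- bot.current_ee_rot(): TCP orientation.
- bot.current_ft_force(): force on the tool from outside, world axes, zero at the start.
- bot.current_moment(): the same for the moment, N m.
- bot.current_gripper_width(): opening from 0.0 (shut) to 1.0 (fully open).
- bot.current_grip_force(): force on a finger pad.
Only numpy, scipy, OpenCV 4.12 (cv2) and the standard library are available. Lean on these libraries where they do the work, as an engineer would, in place of code of your own. Each camera call takes 0.05 s, during which the arm holds its last target. There are 200 camera calls.

## Task

The lower shelf of the wooden cookie rack hangs loose and sags at its front edge. Lay the wooden wedge flat on the table, push it thin end first and straight in under the middle of that edge while the shelf still hangs down, and keep pushing until the shelf is up against its stops and the wedge sits jammed tight and stays there by itself. Push firmly but do not hammer it in, and leave everything else on the table and the jar on the shelf standing where they are.

Things in the scene. Friction and masses are not known exactly. Their poses are not given: they have to be found in the camera images.
- wedge_center (a point): Plain wooden wedge lying flat: 160 mm long, 45 wide, 6 thick at the thin end rising evenly to 38 at the heel, about 0.12 kg. Point: at its middle, 11 mm above its flat underside (it is 22 mm thick there). Own axes: +y along its length to the thin end, x across, z up.
- wedge_tip (a point): Middle of the wedge's thin end, at its underside (80 mm along +y from the middle). Same axes as wedge_center.
- wedge_heel (a point): Middle of the wedge's upright heel face, 45 mm wide and 38 mm high, 19 mm above its underside (80 mm along -y from the middle): the face to push on. Same axes.
- rack: Fixed two-tier wooden rack, 350 mm wide, 315 deep, 156 high (245 with the goods on top), on 24 mm posts, 300 mm free between the front posts. Origin: below the middle of the lower shelf's front edge, within 3 mm of table height. Axes: +y level, square to that edge and in under the shelf (the way to push), x along the edge, z up.
- shelf_edge (a point): Middle of the lower shelf's front edge, at its underside; moves with the shelf. Hanging, it is 15 to 21 mm above the table; the stops let it rise about 8 mm. The rack stands a little higher or lower each time, so the depth at which the wedge jams (85 to 125 mm of it under the edge) has to be felt.
- rack_lip (a point): Middle of the front lower edge of the upper tier, about 140 mm above the table, overhanging the lower shelf's edge by 55 mm, with goods on it. When jammed, the wedge sticks out only 30 to 75 mm from the shelf's edge, so the pushing hand is under this overhang and must lean back from the rack by 30 to 45 degrees.
- shelf (a joint): Rise of the lower plywood shelf (276 mm wide, 240 deep, 16 thick, about 0.55 kg) about its rear edge, rad: 0 hanging, 0.033 against the stops. Lifting it with the wedge takes a push of 3 to 12 N; against the stops the push rises steeply, and some 16 to 20 N jams the wedge so that it stays (friction about 0.6).
- sugar_jar: Lidded glass jar, 64 mm across, 70 mm high, standing on the rear left part of the lower shelf; stays there. Origin at the centre of its underside.
- strip: Flat wooden dough strip, 200 x 35 mm and 12 mm thick all along, lying on the table; not the wedge; leave alone. Origin at the centre of its underside, long side along its y.
- jam_jar: Amber jar, 68 mm across, 85 mm high; leave alone. Origin at the centre of its underside.
- shaker: Metal shaker, 48 mm across, 75 mm high; leave alone. Origin at the centre of its underside.
- cutter: Steel ring cookie cutter, 70 mm across, 22 mm high; leave alone. Origin at the centre of its underside.
- cutter2: Steel ring cookie cutter, 54 mm across, 22 mm high; leave alone. Origin at the centre of its underside.
- cookie_tin: Open white tin of cookies, 120 x 100 mm, 55 mm high; leave alone. Origin at the centre of its underside.
Things that resemble listed ones, but are neither listed nor needed, are in the scene too. Several things look just like the part that bears wedge_center: the one meant starts farthest to the robot's left.

How it is judged:
On the way:
1. the wedge's thin end is in under the shelf's front edge, within 40 mm of its middle, while the shelf still hangs down (joint below 0.02) (y of wedge_tip in the frame of rack between 0.015 and 0.1 m and x of wedge_tip in the frame of rack between -0.04 and 0.04 m and height (world z) of wedge_tip below 0.015 m and value of joint shelf below 0.02 rad), for 0.05 s.
At the end, for the whole second after the job is handed in: Shelf up against its stops (joint above 0.030); wedge flat, let go, at rest, still pressing the shelf with over 6 N, thin end at least 60 mm in, within 40 mm of the rack's middle (along its x) and 15 degrees of straight; sugar jar upright on the shelf (value of joint shelf above 0.03 rad and contact force between wedge and shelf above 6 N and y of wedge_tip in the frame of rack above 0.06 m and x of wedge_tip in the frame of rack between -0.04 and 0.04 m and angle between the y axis of wedge_center and the y axis of rack, either way round below 0.26 rad and angle between wedge_center's own z axis and vertical below 0.06 rad and linear speed of wedge below 0.01 m/s and angle between sugar_jar's own z axis and vertical below 0.1 rad and z of sugar_jar in the frame of rack above 0.03 m); the robot touches nothing.
It fails at once if wedge hammered in: more than 60 N between wedge and shelf (contact force between wedge and shelf above 60 N).
It fails at once if the jar on the shelf tipped or shoved (angle between sugar_jar's own z axis and vertical above 0.35 rad or distance of sugar_jar from where it was at the start of the episode above 0.04 m).
It fails at once if another thing on the table shoved more than 40 mm (distance of any of strip, jam_jar, shaker, cutter, cutter2, cookie_tin from where it was at the start of the episode above 0.04 m).
It also fails if it takes over 58 s, if anything falls off the work surface, if the arm or the gripper's body presses on something with over 40 N, if the wrist force passes 120 N, or if a joint passes its speed limit or range.

## Working session

There is one attempt and no reset: what is moved stays moved. The work goes in short steps, each a Python script; the robot and the scene stay as the last script left them, time stands still between calls to the robot, and variables do not carry over. Pictures are saved under pics/ and viewed, at most 10 in all, crops included, and the job is handed in when it is done.

```bash
mkdir -p pics
python3 - <<'E'
from bench import bot
import cv2,numpy as np
for n in("scene","top"):
    p,d=bot.snapshot(n); cv2.imwrite(f"pics/{n}.png",p[...,::-1]); np.savez(f"pics/{n}.npz",p=p,d=d)
    c=bot.camera_info(n); print(n,c)
print(bot.camera_info("wrist"),bot.current_time_s(),bot.current_ee_rot())
E
```

```text
scene {'K': array([[491.57266903,   0.        , 311.51428741],
       [  0.        , 491.57266903, 233.30552508],
       [  0.        ,   0.        ,   1.        ]]), 'rvec': array([ 2.18528211,  1.04058206, -0.42215449]), 'tvec': array([-0.38558161, -0.21059276,  1.38870736])}
top {'K': array([[536.97425056,   0.        , 316.609981  ],
       [  0.        , 536.97425056, 237.24775301],
       [  0.        ,   0.        ,   1.        ]]), 'rvec': array([ 2.18491329, -2.14941025,  0.110347  ]), 'tvec': array([0.0617808 , 0.54477588, 1.31681585])}
{'K': array([[350.80027497,   0.        , 324.87964243],
       [  0.        , 350.80027497, 241.84956634],
       [  0.        ,   0.        ,   1.        ]]), 'hand_eye': array([[ 1.09573008e-03, -9.46112683e-01, -3.23835747e-01,
         8.25949600e-02],
       [ 9.99998923e-01,  7.20354841e-04,  1.27901892e-03,
        -9.50856573e-04],
       [-9.76819374e-04, -3.23836799e-01,  9.46112453e-01,
        -1.41003766e-01],
       [ 0.00000000e+00,  0.00000000e+00,  0.00000000e+00,
         1.00000000e+00]])} 0.1 [ 9.81550861e-01  1.91200190e-01  2.63187219e-05 -6.28278083e-04]
```

View pics/scene.png

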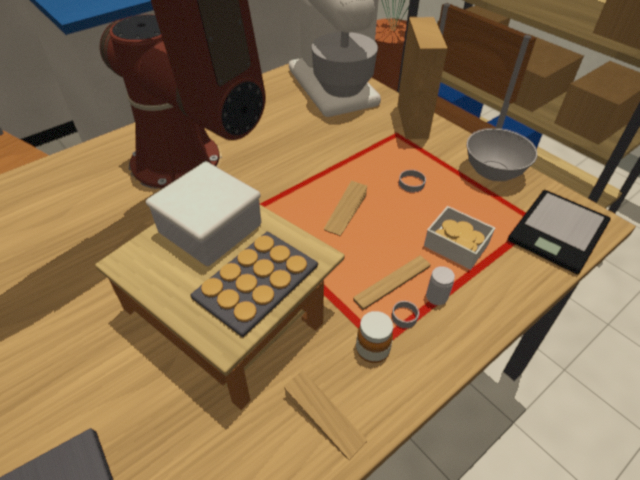

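View pics/top.png

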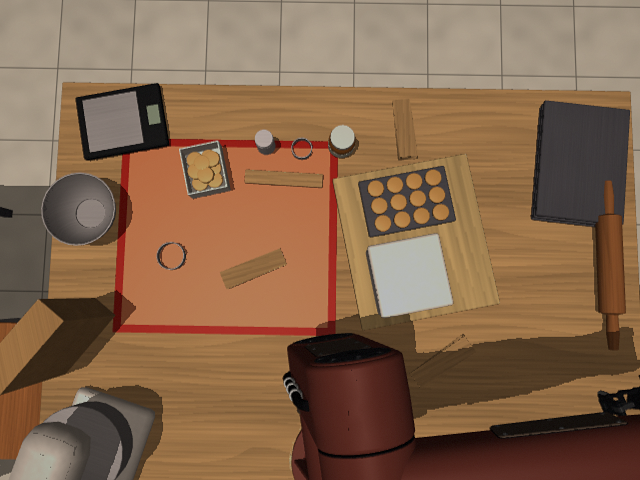

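```bash
cat > h.py <<'E'
import numpy as np,cv2
from bench import bot
from scipy.spatial.transform import Rotation as R
def cloud(name,d):
    c=bot.camera_info(name);K=c["K"];v,u=np.mgrid[:480,:640]
    P=np.stack([(u-K[0,2])/K[0,0]*d,(v-K[1,2])/K[1,1]*d,d],-1)
    if "rvec" in c:
        M=cv2.Rodrigues(c["rvec"])[0]; return (P-c["tvec"])@M
    H=c["hand_eye"];P=P@H[:3,:3].T+H[:3,3]
    return P@R.from_quat(bot.current_ee_rot()).as_matrix().T+np.array(bot.current_position())
E
python3 - <<'E'
from h import *
z=np.load("pics/top.npz");W=cloud("top",z["d"]);np.set_printoptions(precision=3,suppress=True)
for u,v in[(225,279),(253,269),(282,256),(248,177),(284,179),(320,181),(402,102),(403,128),(407,155),(420,368),(440,355),(463,340),(337,182),(463,157),(495,302),(367,326),(342,140),(265,140),(302,149),(172,256),(205,168)]:
    print((u,v),np.median(W[v-1:v+2,u-1:u+2].reshape(-1,3),0))
s=np.load("pics/scene.npz")
cv2.imwrite("pics/c1.png",cv2.resize(s["p"][170:440,90:390,::-1],None,fx=2.2,fy=2.2,interpolation=cv2.INTER_CUBIC))
cv2.imwrite("pics/c2.png",cv2.resize(z["p"][130:380,170:490,::-1],None,fx=2.3,fy=2.3,interpolation=cv2.INTER_CUBIC))
E
```

```text
(225, 279) [0.435 0.295 0.038]
(253, 269) [0.462 0.228 0.022]
(282, 256) [0.497 0.158 0.007]
(248, 177) [0.698 0.249 0.011]
(284, 179) [0.694 0.157 0.013]
(320, 181) [0.69  0.064 0.012]
(402, 102) [ 0.905 -0.146  0.008]
(403, 128) [ 0.831 -0.147  0.022]
(407, 155) [ 0.756 -0.154  0.038]
(420, 368) [ 0.225 -0.189  0.012]
(440, 355) [ 0.258 -0.237  0.024]
(463, 340) [ 0.297 -0.291  0.035]
(337, 182) [0.658 0.026 0.156]
(463, 157) [ 0.722 -0.263  0.157]
(495, 302) [ 0.391 -0.331  0.157]
(367, 326) [ 0.334 -0.045  0.156]
(342, 140) [0.778 0.012 0.086]
(265, 140) [0.777 0.202 0.076]
(302, 149) [0.776 0.113 0.002]
(172, 256) [0.492 0.438 0.002]
(205, 168) [0.713 0.354 0.044]
```

View pics/c1.png

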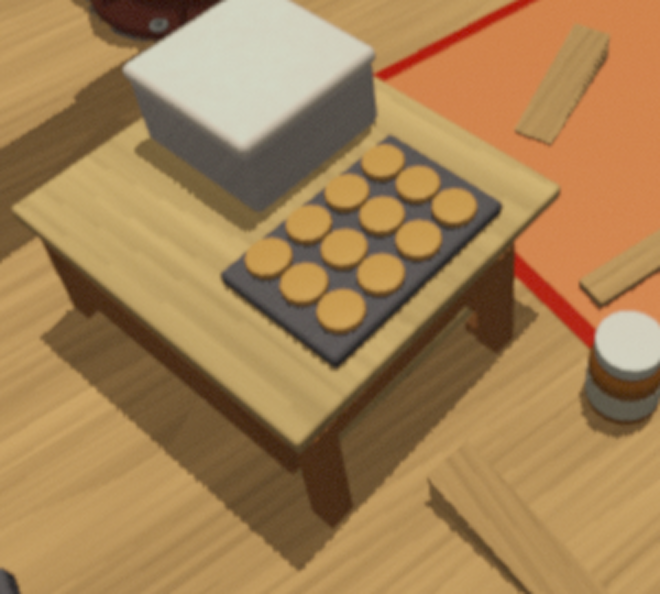

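View pics/c2.png

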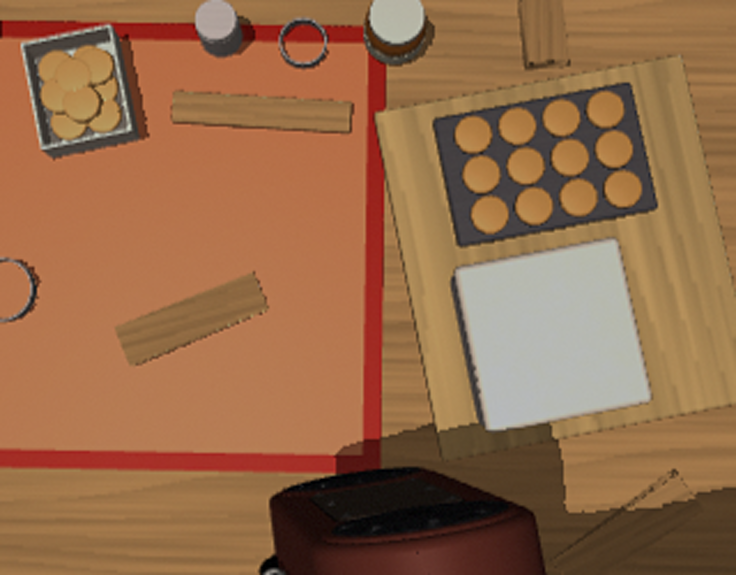

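Top view: the targets are wedge-like pieces at (253,269), (403,128) and (440,355), with the flat strip (12 mm) at (284,179). I choose (253,269): it tapers 38→7 mm and is farthest left, and the close crop confirms it. The rack's 350 mm side faces the mat, so the push runs at about -77.6° yaw. Next I check reachability and look in under the lip with the wrist camera.

```bash
cat >> h.py <<'E'
def att(yaw,lean,s=1):
    """tool z leans forward along push dir 'yaw' by lean; tool y horizontal across; s=-1: half turn"""
    p=np.array([np.cos(yaw),np.sin(yaw),0]);up=np.array([0,0,1.])
    z=p*np.sin(lean)-up*np.cos(lean);x=s*(p*np.cos(lean)+up*np.sin(lean));y=np.cross(z,x)
    return R.from_matrix(np.c_[x,y,z]).as_quat()
E
python3 - <<'E'
from h import *
np.set_printoptions(precision=2,suppress=True)
for s in(1,-1):
  for n,p,yw,l in[("grasp",(.445,.27,.015),-65.6,40),("pre",(.47,.12,.02),-77.6,40),("end",(.50,-.03,.015),-77.6,40),("end33",(.50,-.03,.015),-77.6,33),("look",(.455,.12,.12),-77.6,45),("look2",(.47,.10,.06),-77.6,60)]:
    print(s,n,bot.ik(list(p),list(att(np.radians(yw),np.radians(l),s))))
E
```

```text
1 grasp [ 0.66  0.27 -0.26  1.24 -0.68 -1.27]
1 pre [ 0.38  0.1  -0.43  1.17 -0.69 -1.36]
1 end [ 0.07 -0.13 -0.67  0.9  -0.69 -1.77]
1 end33 [ 0.   -0.18 -0.67  0.94 -0.56 -1.82]
1 look [ 0.43  0.03 -0.35  1.4  -0.76 -1.27]
1 look2 [ 0.47  0.33 -0.28  1.38 -0.99 -1.09]
-1 grasp [ 0.66  0.27 -0.26  1.24 -0.68  1.87]
-1 pre [ 0.38  0.1  -0.43  1.17 -0.69  1.78]
-1 end [ 0.07 -0.13 -0.67  0.9  -0.69  1.38]
-1 end33 [ 0.   -0.18 -0.67  0.94 -0.56  1.32]
-1 look [ 0.43  0.03 -0.35  1.4  -0.76  1.87]
-1 look2 [ 0.47  0.33 -0.28  1.38 -0.99  2.05]
```

Run:
```python
from h import *
p=list(bot.current_position()); bot.move_l([p[0],p[1],.42],speed=.3)
r=np.radians
bot.reach([.42,.2,.40],list(att(r(-77.6),r(10),-1)))
bot.reach([.455,.12,.12],list(att(r(-77.6),r(45),-1)))
bot.hold(.3)
W=None
pos=np.array(bot.current_position());q=bot.current_ee_rot()
p,d=bot.snapshot("wrist");np.savez("pics/w1.npz",p=p,d=d,W=cloud("wrist",d));cv2.imwrite("pics/w1.png",p[...,::-1])
p,d=bot.snapshot("top");np.savez("pics/t2.npz",p=p,d=d)
print(pos,bot.current_time_s(),bot.current_ft_force())
```

```text
[0.45566144 0.1201576  0.12090264] 5.25 [-0.02663212 -0.41900654  1.00031957]
```

View pics/w1.png

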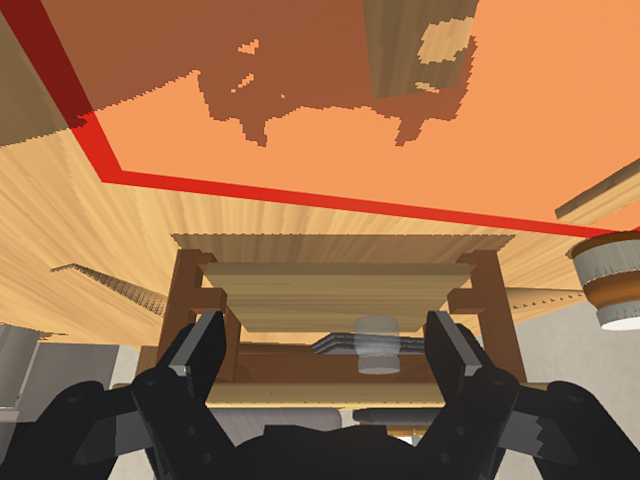

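The image is upside-down. The shelf's front edge runs from (205,263) to (470,265), the posts are at (188,250) and (488,255), the jar is at (377,345), and the wedge's thin end is at (375..465, 95). The front does face the mat.

Run:
```python
from h import *
np.set_printoptions(precision=4,suppress=True)
z=np.load("pics/w1.npz");W=z["W"]
print("column through shelf:")
for v in range(252,284,2): print(v,W[v,335])
# front face rows
for v in (268,270):
    for u in (215,460): print(v,u,W[v,u])
for u,v in[(188,300),(490,300),(184,260),(492,262),(335,395),(230,395),(450,395),(130,178)]: print((u,v),W[v,u])
# wedge from top
t=np.load("pics/t2.npz");T=cloud("top",t["d"])
z0=np.load("pics/top.npz");T0=cloud("top",z0["d"])
for n,TT in(("t0",T0),("t2",T)):
    m=(TT[...,2]>.005)&(TT[...,2]<.045);m[:240]=0;m[300:]=0;m[:,:215]=0;m[:,295:]=0
    m=cv2.morphologyEx(m.astype(np.uint8),cv2.MORPH_OPEN,np.ones((3,3)))>0
    P=TT[m]; c,s,a=cv2.minAreaRect(P[:,:2].astype(np.float32)*1000); print(n,m.sum(),c,s,a)
    # slope direction via plane fit
    A=np.c_[P[:,:2],np.ones(len(P))];k=np.linalg.lstsq(A,P[:,2],rcond=None)[0];print("downhill yaw",np.degrees(np.arctan2(-k[1],-k[0])),"slope",np.hypot(*k[:2]))
```

```text
column through shelf:
252 [ 0.5086 -0.071  -0.002 ]
254 [ 0.5097 -0.0753 -0.0015]
256 [ 0.5116 -0.0831 -0.0025]
258 [ 0.5125 -0.0865 -0.0016]
260 [ 0.514  -0.0927 -0.0018]
262 [ 0.5154 -0.0985 -0.0017]
264 [ 0.5037 -0.0525  0.0205]
266 [ 0.5036 -0.0523  0.0228]
268 [ 0.5036 -0.0521  0.0251]
270 [ 0.5032 -0.051   0.0278]
272 [ 0.5036 -0.0527  0.0294]
274 [ 0.5035 -0.0524  0.0317]
276 [ 0.504  -0.0543  0.0331]
278 [ 0.5053 -0.0594  0.0334]
280 [ 0.5065 -0.0646  0.0337]
282 [ 0.508  -0.0706  0.0337]
268 215 [ 0.3818 -0.0792  0.025 ]
268 460 [ 0.6316 -0.026   0.0244]
270 215 [ 0.3824 -0.077   0.028 ]
270 460 [ 0.6309 -0.0256  0.0269]
(188, 300) [ 0.3588 -0.0923  0.0568]
(490, 300) [ 0.6619 -0.0291  0.056 ]
(184, 260) [ 0.3469 -0.0962  0.012 ]
(492, 262) [ 0.6724 -0.0265  0.0138]
(335, 395) [0.4888 0.0002 0.1485]
(230, 395) [ 0.4125 -0.0164  0.1485]
(450, 395) [0.4898 0.1587 0.1553]
(130, 178) [ 0.322   0.0305 -0.0009]
t0 1154 (463.4622497558594, 230.81210327148438) (49.005287170410156, 165.65353393554688) 22.7180233001709
downhill yaw -77.1932537855709 slope 0.19173221062288945
t2 110 (480.373779296875, 171.3286895751953) (21.25666046142578, 37.818809509277344) 70.9367904663086
downhill yaw -74.75705509128292 slope 0.21591996064224006
```

```bash
cat >> h.py <<'E'
r=np.radians; YAW=r(-78.2); PU=np.array([np.cos(YAW),np.sin(YAW),0]); EDGE=np.array([.506,-.0525,0]); L=r(40)
E
python3 - <<'E'
from h import *
np.set_printoptions(precision=4,suppress=True)
yw=r(-67.);p=np.array([np.cos(yw),np.sin(yw),0]);q=list(att(yw,L,-1))
tz=p*np.sin(L)-np.array([0,0,np.cos(L)])
C=np.array([.463,.231,0]); gp=C-.050*p; tcp=gp+p*.019*np.sin(L);tcp[2]=.015
bot.set_gripper(1.0,40)
bot.reach(list(tcp-.10*tz),q)
print(bot.move_l(list(tcp),speed=.08,until_force=8),bot.current_position())
bot.set_gripper(0.0,50); print("w",bot.current_gripper_width(),bot.current_grip_force())
g=np.array(bot.current_position())
bot.move_l(list(g+[0,0,.02]),speed=.08)
# tip lies 130+... ahead of gp: TCP to tip along push
tt=.130-.019*np.sin(L); q2=list(att(YAW,L,-1))
pre=EDGE-PU*(.025+tt); pre[2]=g[2]+.02
bot.move_l(list(pre),q2,speed=.1)
pre[2]=g[2]-.004
print("down",bot.move_l(list(pre),speed=.03,until_force=3),bot.current_position(),g,bot.current_ft_force())
pp,d=bot.snapshot("wrist");np.savez("pics/w2.npz",p=pp,d=d,W=cloud("wrist",d));cv2.imwrite("pics/w2.png",pp[...,::-1])
print(bot.current_time_s())
E
```

```text
False [0.4485 0.2662 0.0154]
w 0.5208085227731185 51.74998462200165
down True [0.4766 0.0871 0.0154] [0.4485 0.2661 0.0153] [-0.5815  0.3595  4.9745]
11.225
```

View pics/w2.png

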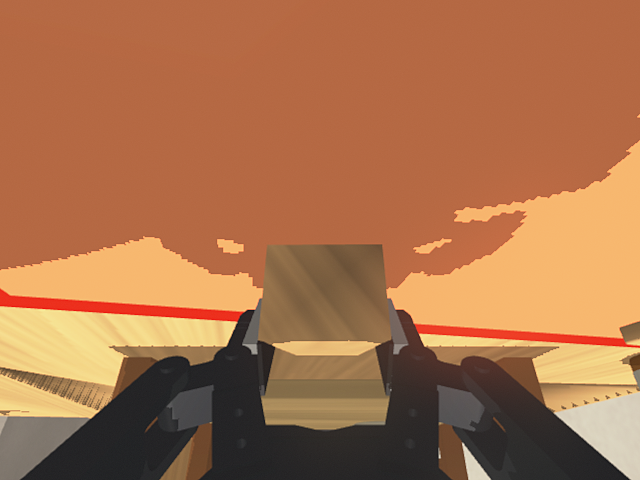

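The wedge is held flat and square, with the heel face at (265..385, 245..342) and the shelf straight ahead. Next I slide it in gripped, release it, and back off.

Run:
```python
from h import *
np.set_printoptions(precision=4,suppress=True)
W=np.load("pics/w2.npz")["W"]
h0=np.median(W[280:320,290:360].reshape(-1,3),0); t0=np.array(bot.current_position())
print("heel",h0,"edge dist of heel",(EDGE-h0)@PU,"lateral",np.cross(PU,h0-EDGE)[2],"bottom",W[250,325],"top",W[336,325])
g=t0.copy()
print("in",bot.move_l(list(g+PU*.060),speed=.06,until_force=10),bot.current_position(),bot.current_ft_force())
d=(np.array(bot.current_position())-g)@PU; heel=(EDGE-h0)@PU-d; print("tip in",.160-heel)
bot.set_gripper(1.0)
p=np.array(bot.current_position());tz=PU*np.sin(L)-np.array([0,0,np.cos(L)])
bot.move_l(list(p-.11*tz),speed=.15)
bot.hold(.2)
pp,dd=bot.snapshot("wrist");np.savez("pics/w3.npz",p=pp,d=dd,W=cloud("wrist",dd));cv2.imwrite("pics/w3.png",pp[...,::-1])
print(bot.current_time_s(),bot.current_position(),bot.current_ft_force())
```

```text
heel [0.4677 0.1245 0.0224] edge dist of heel 0.18111516524574467 lateral -0.001239754013284751 bottom [0.468  0.1248 0.0022] top [0.468  0.1246 0.0355]
in False [0.4888 0.028  0.0154] [-0.1504 -2.7454  3.0177]
tip in 0.039205993998208954
14.0 [0.474  0.0972 0.099 ] [ 0.1972 -0.1506 -0.1241]
```

View pics/w3.png

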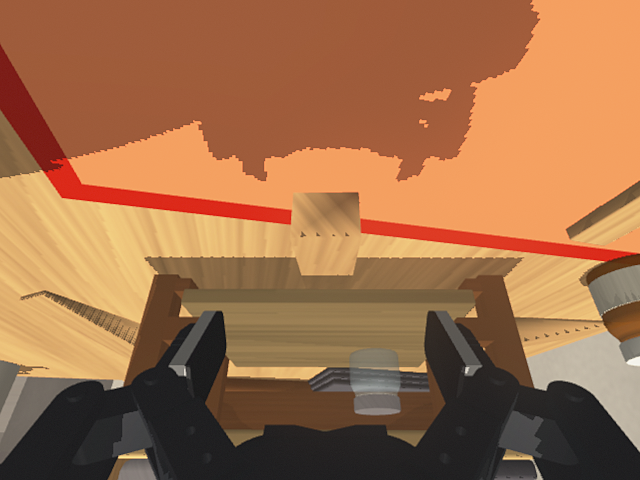

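The wedge is centred and straight: wedge at column 326, shelf middle at about 328. The tip is about 39 mm in, with the shelf still hanging. Now I push on the heel with nearly closed fingers.

Run:
```python
from h import *
np.set_printoptions(precision=4,suppress=True)
q=list(att(YAW,L,-1)); heel=np.array([.4677,.1245,0])+PU*.0597
bot.set_gripper(.15)
s=heel-PU*.045; s[2]=.10; bot.reach(list(s),q)
s[2]=.014; bot.move_l(list(s),speed=.1)
print("start",bot.current_position(),bot.current_ft_force(),bot.current_gripper_width())
print("push",bot.move_l(list(s+PU*.13),speed=.025,until_force=20))
for _ in range(3):
    p=np.array(bot.current_position());f=np.array(bot.current_ft_force());print((p-heel)@PU,f,f@PU,bot.current_time_s());bot.hold(.15)
pp,dd=bot.snapshot("wrist");np.savez("pics/w4.npz",p=pp,d=dd,W=cloud("wrist",dd))
```

```text
start [0.4712 0.1103 0.0147] [-0.3877  0.114  -0.3965] 0.15129723483620913
push True
0.06218947668320209 [-1.1106  4.2048  2.4864] -4.34303023134822 19.675
0.06216774575689894 [0.0121 5.3009 3.0822] -5.186387255369548 19.825
0.06217382722915297 [0.8216 4.39   2.5054] -4.129200812022829 19.975
```

Run:
```python
from h import *
np.set_printoptions(precision=4,suppress=True)
heel=np.array([.4677,.1245,0])+PU*.0597
p=np.array(bot.current_position())
print("push",bot.move_l(list(p+PU*.03),speed=.012,until_force=19))
for _ in range(2):
    p=np.array(bot.current_position());f=np.array(bot.current_ft_force());print((p-heel)@PU,f,f@PU,bot.current_time_s());bot.hold(.15)
p=np.array(bot.current_position())
bot.move_l(list(p-PU*.10),speed=.1); p=np.array(bot.current_position())
bot.move_l(list(p+[0,0,.09]),speed=.15); bot.hold(.2)
pp,dd=bot.snapshot("wrist");W=cloud("wrist",dd);np.savez("pics/w5.npz",p=pp,d=dd,W=W);cv2.imwrite("pics/w5.png",pp[...,::-1])
print(bot.current_time_s(),bot.current_position(),bot.current_ft_force())
def edge(W):
    for x0 in(.43,.58):
        # points near the front face of the shelf
        a=(W-EDGE)@PU; m=(abs(a)<.008)&(abs(W[...,0]-x0)<.03)&(W[...,2]>.008)&(W[...,2]<.06); print(x0,m.sum(),np.percentile(W[m][:,2],[3,50,97]) if m.sum() else "")
edge(np.load("pics/w3.npz")["W"]);edge(W)
```

```text
push True
0.06214603116002776 [0.0446 4.113  3.4528] -4.016941391599877 20.7583
0.06215513802065868 [-1.8589  3.4207  3.5114] -3.7285978628746816 20.9083
23.2083 [0.4719 0.1026 0.102 ] [-0.8517  0.403  -0.9875]
0.43 1177 [0.0193 0.0283 0.034 ]
0.58 1215 [0.019  0.0282 0.0342]
0.43 1174 [0.027  0.0359 0.042 ]
0.58 1204 [0.0266 0.0359 0.042 ]
```

View pics/w5.png

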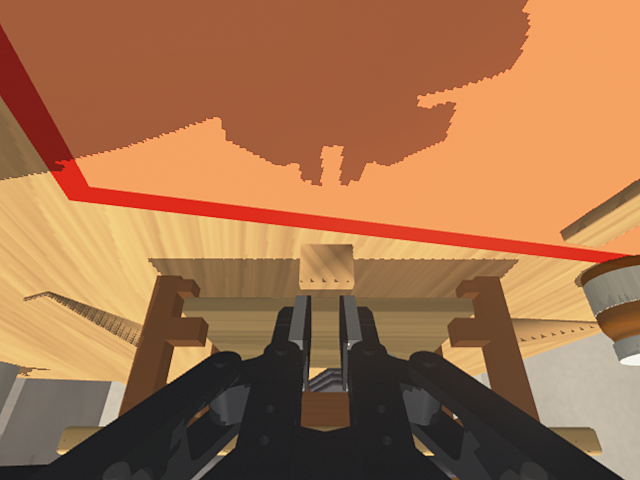

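The shelf is up 7.7 mm and stays up, and the wedge is straight with its heel at (300..353, 245..290). One more slow, firm press will confirm the jam, and then I hand in.

Run:
```python
from h import *
np.set_printoptions(precision=4,suppress=True)
heel=np.array([.4677,.1245,0])+PU*.0597
p=np.array(bot.current_position()); bot.move_l([p[0],p[1],.0145],speed=.12)
s=heel+PU*.055; s[2]=.0145; bot.move_l(list(s),speed=.1)
print("push",bot.move_l(list(s+PU*.03),speed=.01,until_force=24))
p=np.array(bot.current_position());f=np.array(bot.current_ft_force());print((p-heel)@PU,f@PU,bot.current_time_s())
bot.move_l(list(p-PU*.10),speed=.1); p=np.array(bot.current_position())
bot.move_l(list(p+[0,0,.09]),speed=.15); bot.hold(.3)
pp,dd=bot.snapshot("wrist");W=cloud("wrist",dd)
for x0 in(.43,.58):
    a=(W-EDGE)@PU; m=(abs(a)<.008)&(abs(W[...,0]-x0)<.03)&(W[...,2]>.008)&(W[...,2]<.06); print(np.percentile(W[m][:,2],[3,50,97]))
m=(abs((W-heel)@PU-.07)<.03)&(W[...,2]>.006)&(W[...,2]<.036)&(abs(np.cross(PU,W-heel)[...,2])<.02)
h=np.percentile(((EDGE-W)@PU)[m],95);print("heel out",h,"tip in",.16-h,bot.current_time_s())
```

```text
push True
0.06215115826068607 -4.8699565866881676 26.4167
[0.027  0.0359 0.042 ]
[0.0273 0.0359 0.042 ]
heel out 0.0544659252991011 tip in 0.1055340747008989 28.6667
```

```bash
python3 -c "
from bench import bot
print(bot.finish_job(),bot.current_time_s())"
```

```text
the job is handed in; nothing more can be done
the job is handed in; nothing more can be done
```

I handed the job in at about 29 s, without a verdict shown: the shelf is up 7.7 mm, at its stops, and the wedge is centred, straight and about 105 mm in. It did not move under a last 24 N push; the force it presses on the shelf with could not be read, and I took no last look at the other things on the table.

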